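Put the serviced microscope's parts back in their fitted holders

TASK

The microscope has been serviced: put the eyepiece, the objective, the ring spanner and the T-key away, each in the holder cut to its own shape and size, lying or standing flat on the floor of its pocket, with the two lens barrels upright. Set the lens barrels down rather than dropping them, and leave the two covered dishes where they are.

Things in the scene. Friction and masses are not known exactly. Their poses are not given: they have to be found in the camera images.
- spanner: Loose steel ring spanner lying flat, 124 mm long. Round head 44 mm across, 10 mm thick (dark 26 mm disc on it), centred 40 mm from the origin along +x; straight handle 18 mm wide (y), 16 mm thick, from x = +22 to -62 mm. Origin on the underside, on the handle near the centre of mass, a good place to grip across y; z up. 90 to 180 g.
- tkey: Loose steel T-key lying flat, 16 mm thick all over. Crossbar 70 mm long (y), 16 mm wide, centred 30 mm from the origin along +x; stem 12 mm wide (y), from x = +22 to -73 mm. Origin on the underside, on the stem near the centre of mass, a good place to grip across y; z up. 105 to 210 g.
- eyepiece: Loose aluminium microscope eyepiece standing upright: the thicker of the two lens barrels, 44 mm in diameter up to 30 mm height, then a 34 mm neck up to 46 mm with a dark lens 25 mm across on top. Origin at the centre of its underside, z up; round, so its yaw means nothing. 85 to 170 g.
- objective: Loose aluminium microscope objective standing upright: the thinner lens barrel, 24 mm in diameter up to 32 mm height, tapering to 14 mm at its 44 mm top with a small dark lens. Origin at the centre of its underside, z up; round, so its yaw means nothing. 60 to 130 g.
- spanner_tray: Fixed, 14 mm high: white pocket floor at z = 4 mm, grey top layer 10 mm deep. Origin on its underside, z up. Tray 160 x 80 mm (x -80 to +80) with a pocket in the ring spanner's outline, 8 mm clear all round: eight-sided head pocket 60 mm across, centred at x = +40 mm; handle slot 34 mm wide running to x = -70 mm. The spanner fits one way only: origin over origin, its x axis along the tray's +x.
- tkey_tray: Fixed, 14 mm high: white pocket floor at z = 4 mm, grey top layer 10 mm deep. Origin on its underside, z up. Tray 147 x 106 mm (x -91 to +56) with a T-shaped pocket, 8 mm clear all round: crossbar slot 86 mm (y) x 32 mm centred at x = +30 mm; stem slot 28 mm wide running to x = -81 mm. The T-key fits one way only: origin over origin, its x axis along the tray's +x.
- eyepiece_stand: Fixed, 14 mm high: white pocket floor at z = 4 mm, grey top layer 10 mm deep. Origin on its underside, z up. Grey block 92 x 92 mm with one round well 60 mm in diameter at its centre (over the origin), the larger of the two round wells: it takes the eyepiece, 8 mm clear all round.
- objective_stand: Fixed, 14 mm high: white pocket floor at z = 4 mm, grey top layer 10 mm deep. Origin on its underside, z up. Grey block 72 x 72 mm with one round well 40 mm in diameter at its centre (over the origin), the smaller of the two round wells: it takes the objective, 8 mm clear all round.
- dish_small: Loose covered culture dish, pale cream, 55 mm in diameter and 14 mm high, among the parts; not to be moved. Origin at the centre of its underside.
- dish_large: Loose covered culture dish, pale cream, 90 mm in diameter and 16 mm high, beyond the holders; not to be moved. Origin at the centre of its underside.

How it is judged:
By the outcome, as a careful person would: the job done as asked, in the order asked, and still so for the second after the job is handed in, with the robot touching nothing.
It also fails if it takes over 96 s, if anything falls off the work surface, if the arm or the gripper's body presses on something with over 40 N, if the wrist force passes 120 N, or if a joint passes its speed limit or range.

ROBOT

A 7-joint arm with a two-finger parallel gripper is mounted at the origin on the work surface. World frame = base frame: x ahead of the robot, y to its left, z up, the work surface at z = 0. Lengths are in m, angles in rad, forces in N, time in s.
With the tool pointing down it reaches from about 0.4 to 0.875 m from the base axis. Payload 19.3 kg.
Tool frame: the origin (TCP) lies midway between the tips of the shut fingers; the grasp point (between the pads) lies 19 mm behind it (r.grip_depth is the z of the grasp point in the tool frame, in m); z points along the fingers, y is the line along which they close (so a half turn about z gives the same grasp; the last joint's range is limited). The gripper opens to 85 mm and grips with 20 to 120 N. Pads are 22 mm wide; open, the fingers measure 114 mm over their backs; the gripper's body (76 mm by 85 mm) begins 54 mm behind the grasp point. The pads swing forward as they close: fully open they stand 13 mm farther back than shut.
Start: joints at [-1.342, 0.521, -0.036, 1.599, 0.021, 1.021, -0.113], TCP at [0.184, 0.597, 0.231] pointing down, gripper open.
Joint ranges: [-2.91, 2.91], [-0.3, 2.13], [-1.5, 1.42], [0.17, 2.43], [-1.26, 4.41], [0.16, 1.93], [-2.52, 2.52]. Speed limits (rad/s): [1.89, 1.89, 2.39, 2.39, 3.01, 3.01, 3.01].

INTERFACE

Orientations are given as [roll, pitch, yaw] about the fixed x, y, z axes, in that order (R = Rz(yaw) Ry(pitch) Rx(roll)).
In Python, from plant import r gives the robot as it stands. The module is installed in compiled form; this text tells all that it offers.
- The arm moves only by the tool step_arm, never from a script. Its argument "deltas" is a list of rows, each a list of 7 numbers: the opening, from 0 (shut) to 1 (fully open), then the shift along the world's x, y, z in units of 40 mm (1.0 is 40 mm), then the turn, a rotation vector about the world's x, y, z in degrees. In form: [[gripper, x, y, z, ax, ay, az], ...]. A call has 1 to 12 rows; each row shifts and turns the commanded pose from where the row before left it; what a row does not reach is not made up. A row lasts 1/10 s, in which the tool goes at most 50 mm and 8.59 degrees, less where a joint would pass 70% of its speed; a pose out of reach is approached as far as the arm can. A call is refused whole if a number of a shift passes 1 or a number of a turn 8.59, either way. A call with a gripper value outside its range is refused whole. The fingers move at their own pace and stop on an object; "grip_force" is the grip in N (left out, the last holds). Time passes only in rows, so rows that do not move let the fingers close. It gives the time, the measured TCP pose, the force, the opening and the grip force at its end, in the units of the state.
- r.get_state(): the state, without advancing time (a new reading comes with each control period).
- r.get_image(name): name is "scene" or "top" or "wrist"; returns the picture (400x640x3 uint8, red, green, blue); there is no depth.
- r.calibration(name): a dict with "camera_matrix" (3x3 intrinsics, pixels), "view" (4x4, takes a point from world to camera coordinates). Camera axes: x right, y down, z forward; pixel columns grow to the right and rows downward; lengths in m; the calibration is good to about 2 mm. A picture is of the moment at which its call begins: read the wrist's pose just before it. calibration takes no time and is no camera call; for the wrist camera it gives the pose at the moment of the call.
- r.close_job(): hands the job in; it is judged then, once.
The state is a dict: "time": time; "joint_positions": joint angles; "joint_vel": joint speeds; "effort": joint torques, N m; "eef_pos": TCP position; "eef_rot": TCP orientation; "wrist_force": force on the tool from outside, world axes, zero at the start; "moment": the same for the moment, N m; "finger_gap": opening from 0.0 (shut) to 1.0 (fully open); "gripper_force": force on a finger pad.
Only numpy, scipy, OpenCV 4.12 (cv2) and the standard library are available. Lean on these libraries where they do the work, as an engineer would, in place of code of your own. Each camera call takes 0.05 s, during which the arm holds its last target. There are 200 camera calls.

## Working session

There is one attempt and no reset: what is moved stays moved. The work goes in short steps, Python scripts to look and compute and a tool call to move; the robot and the scene stay as the last step left them, time stands still between calls to the robot, and variables do not carry over. Pictures are saved under pics/ and viewed, at most 14 in all, crops included, and the job is handed in when it is done.

Besides the shell and the picture viewer there is one more tool, called after "Request:" as name(argument=value, ...) on one line, values as JSON. step_arm: Moves the arm, as the interface text tells. Its arguments: {"type":"object","properties":{"deltas":{"type":"array","items":{"type":"array","items":{"type":"number"}}},"grip_force":{"type":"number"}},"required":["deltas"]}

```bash
mkdir -p pics; python3 - <<'E'
from plant import r
import cv2,numpy as np
s=r.get_state(); print(s['time'],s['eef_pos'],s['eef_rot'],s['finger_gap'],r.grip_depth)
for n in("top","scene"):
    cv2.imwrite(f"pics/{n}0.png",r.get_image(n)[:,:,::-1]); c=r.calibration(n); print(np.round(c['camera_matrix'],1).tolist(),np.round(c['view'],4).tolist())
E
```

```text
0.0 [0.18394031 0.59698877 0.23075731] [-3.14052448e+00  5.84222650e-05  2.84268508e+00] 0.999678277706318 -0.0187
[[392.4, 0.0, 312.6], [0.0, 392.4, 191.9], [0.0, 0.0, 1.0]] [[0.0226, -0.9997, -0.0079, -0.0115], [-0.9809, -0.0206, -0.1936, 0.5267], [0.1934, 0.0121, -0.981, 1.0936], [0.0, 0.0, 0.0, 1.0]]
[[514.2, 0.0, 308.7], [0.0, 514.2, 198.1], [0.0, 0.0, 1.0]] [[0.1186, 0.9929, 0.0027, -0.0715], [0.7504, -0.0878, -0.6551, -0.391], [-0.6503, 0.0797, -0.7555, 1.5909], [0.0, 0.0, 0.0, 1.0]]
```

View pics/top0.png

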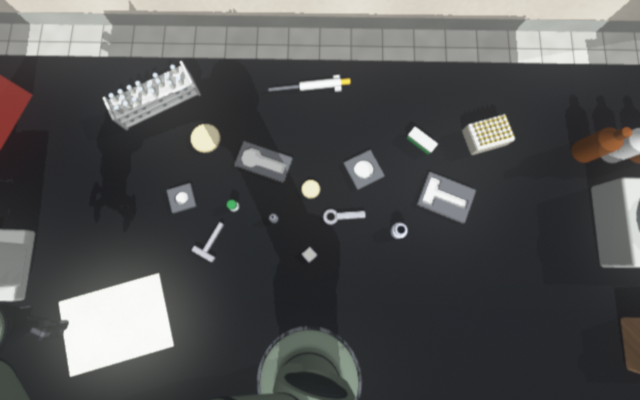

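View pics/scene0.png

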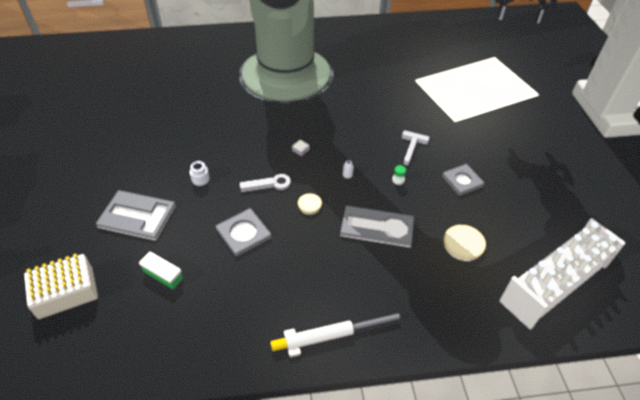

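```bash
cat > h.py <<'E'
import cv2,numpy as np
from plant import r
def ray(c,uv,z):
    uv=np.atleast_2d(uv).astype(float);K=c['camera_matrix'];V=np.array(c['view']);R=V[:3,:3];o=-R.T@V[:3,3]
    d=np.c_[uv,np.ones(len(uv))]@np.linalg.inv(K).T@R
    return o[:2]+d[:,:2]*((z-o[2])/d[:,2])[:,None]
def proj(c,p):
    V=np.array(c['view']);q=V[:3,:3]@np.array(p)+V[:3,3];q=np.array(c['camera_matrix'])@q;return q[:2]/q[2]
E
python3 - <<'E'
from h import *
im=cv2.imread('pics/top0.png');c=r.calibration('top')
g=cv2.cvtColor(im,cv2.COLOR_BGR2GRAY)
for nm,th in(("any",60),("bright",125)):
    m=(g>th).astype(np.uint8);m[:110]=0;m[275:]=0
    cs,_=cv2.findContours(m,cv2.RETR_EXTERNAL,cv2.CHAIN_APPROX_NONE)
    for k in cs:
        a=cv2.contourArea(k)
        if a<15:continue
        (x,y),_,_=q=cv2.minAreaRect(k)
        if not(160<x<480):continue
        z=.014
        w=ray(c,k[:,0],z);rr=cv2.minAreaRect((w*1000).astype(np.float32));b=im[m.astype(bool)&(cv2.drawContours(np.zeros_like(m),[k],-1,1,-1)>0)].mean(0)
        print(nm,int(x),int(y),a,'world mm',np.round(rr[0],1),np.round(rr[1],1),np.round(rr[2],1),b.astype(int))
s=np.vstack([cv2.resize(im[130:280,160:480],None,fx=2.5,fy=2.5,interpolation=cv2.INTER_CUBIC)]);cv2.imwrite('pics/crop0.png',s)
E
```

```text
any 309 254 147.0 world mm [348.9   6.8] [37.  37.1] 45.9 [151 151 150]
any 399 230 242.0 world mm [ 423.5 -257.3] [50.2 53.7] 1.2 [157 148 145]
any 210 239 401.5 world mm [385.  296.4] [ 79.2 118.9] 62.7 [159 153 151]
any 273 218 67.5 world mm [452.6 115.1] [30.1 26.9] 2.3 [113 106 104]
any 344 216 426.0 world mm [461.6 -94.8] [ 51.  131.2] 1.2 [160 153 152]
any 232 205 126.5 world mm [488.4 239.1] [43.6 35.6] 47.6 [105 142  89]
any 180 197 634.0 world mm [507.9 397. ] [80.7 78.3] 18.4 [142 138 135]
any 311 189 315.0 world mm [543.1   5.5] [61.7 60.5] 1.2 [169 193 198]
any 446 197 1898.5 world mm [ 527. -401.] [154.9 117.5] 68.7 [156 152 150]
any 363 169 988.5 world mm [ 608.5 -153.6] [ 99.6 100.1] 28.0 [154 150 147]
any 263 161 1375.0 world mm [627.  154.1] [167.7  86.1] 72.5 [130 128 126]
any 421 140 483.5 world mm [ 704.3 -333.2] [97.7 54.6] 52.0 [182 188 178]
any 204 138 738.0 world mm [698.1 339.9] [97.7 97.2] 1.2 [166 190 195]
bright 309 254 103.0 world mm [347.5   6.7] [30.9 30.9] 46.1 [173 175 174]
bright 399 230 180.5 world mm [ 423.5 -258.8] [44.2 44.9] 89.1 [190 180 176]
bright 213 243 251.5 world mm [372.9 289.8] [ 67.6 114.2] 45.2 [192 185 183]
bright 344 216 311.5 world mm [463.1 -94.7] [ 42.  125.1] 1.2 [190 183 181]
bright 233 205 73.0 world mm [487.6 238.3] [32.7 27.2] 47.6 [124 169 105]
bright 180 197 435.0 world mm [508.3 397.4] [66.4 65.9] 18.5 [162 157 154]
bright 310 189 247.0 world mm [543.1   7. ] [55.5 51.4] 1.2 [193 220 225]
bright 446 197 1514.0 world mm [ 527.4 -401.3] [142.2 101.9] 68.4 [171 167 165]
bright 363 168 741.0 world mm [ 609.  -153.3] [87.1 86.3] 28.0 [173 169 166]
bright 264 160 587.5 world mm [628.6 149. ] [148.9  59.8] 77.6 [170 169 167]
bright 422 139 343.0 world mm [ 707.5 -335. ] [92. 41.] 51.7 [221 223 220]
bright 205 138 621.0 world mm [698.3 338.7] [93.3 87.6] 46.8 [182 209 214]
```

View pics/crop0.png

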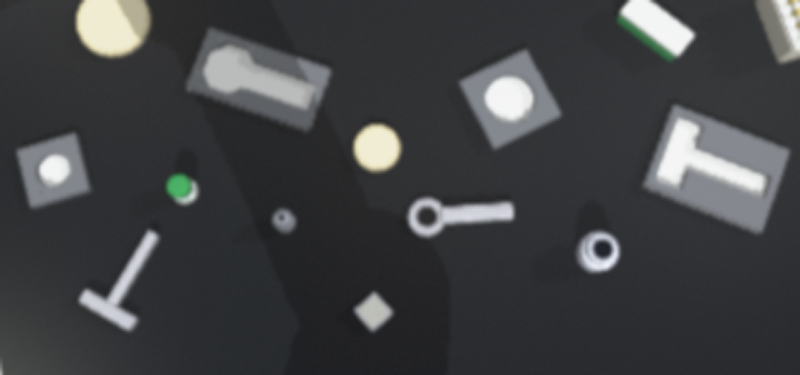

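```bash
cat > m.py <<'E'
from h import *
import sys
def meas(cam,im):
    c=r.calibration(cam);g=cv2.cvtColor(im,cv2.COLOR_BGR2GRAY);out={}
    for nm,p,z,th in(("spanner",(.462,-.095,.01),.012,100),("tkey",(.376,.29,.016),.014,100),("sptray",(.627,.154,.014),.012,60),("tktray",(.527,-.401,.014),.012,60),("eystand",(.6085,-.1535,.014),.012,60),("obstand",(.508,.397,.014),.012,60),("eyewell",(.6085,-.1535,.004),.004,185),("obwell",(.508,.397,.004),.004,185),("eye",(.423,-.258,.02),.023,80),("obj",(.45,.115,.02),.022,70),("dishS",(.543,.006,.0),.010,90),("vial",(.488,.239,.02),.02,80)):
        m=(g>th).astype(np.uint8);n,l,st,ce=cv2.connectedComponentsWithStats(m)
        u=proj(c,p);ys,xs=np.nonzero(m);i=np.argmin((xs-u[0])**2+(ys-u[1])**2);k=l[ys[i],xs[i]]
        ys,xs=np.nonzero(l==k);w=ray(c,np.c_[xs,ys],z)*1000
        rc=cv2.minAreaRect(w.astype(np.float32));b=cv2.boxPoints(rc);e=max((b[1]-b[0],b[2]-b[1]),key=np.linalg.norm)
        mu=w.mean(0);ev,E=np.linalg.eigh(np.cov(w.T));d=E[:,1];t=(w-mu)@d;s=(w-mu)@E[:,0]
        print(cam,nm,'rect',np.round(rc[0],1),np.round(rc[1],1),'yaw',round(np.degrees(np.arctan2(e[1],e[0]))%180,1),'mean',mu.round(1),'pca',round(np.degrees(np.arctan2(d[1],d[0]))%180,1),'d',d.round(2),'ext',np.round([t.min(),t.max(),s.min(),s.max()],0), 'mid',((t.min()+t.max())/2*d+mu).round(1))
if __name__=='__main__':
    meas('top',cv2.imread('pics/top0.png'));meas('scene',cv2.imread('pics/scene0.png'))
E
python3 m.py
```

```text
top spanner rect [461.9 -94.9] [ 45.  125.4] yaw 91.2 mean [464.6 -89.4] pca 95.2 d [-0.09  1.  ] ext [-69.  58. -23.  23.] mid [465.  -94.7]
top tkey rect [384.  310.2] [ 71.4 117.4] yaw 169.7 mean [369.7 304.3] pca 152.5 d [-0.89  0.46] ext [-74.  40. -37.  37.] mid [384.9 296.4]
top sptray rect [627.6 154.4] [168.   86.3] yaw 72.5 mean [627.4 154.1] pca 72.6 d [0.3  0.95] ext [-84.  84. -43.  43.] mid [627.5 154.5]
top tktray rect [ 527.3 -401.6] [155.1 117.7] yaw 68.7 mean [ 526.9 -401.8] pca 68.7 d [0.36 0.93] ext [-77.  78. -59.  59.] mid [ 527.1 -401.5]
top eystand rect [ 609.  -153.9] [ 99.7 100.2] yaw 118.0 mean [ 608.4 -153.9] pca 178.8 d [-1.    0.02] ext [-65.  63. -64.  62.] mid [ 609.6 -153.9]
top obstand rect [508.3 397.7] [80.8 78.4] yaw 18.4 mean [507.9 397.5] pca 28.4 d [-0.88 -0.48] ext [-45.  45. -44.  44.] mid [507.7 397.3]
top eyewell rect [ 612.  -153.5] [52.6 51.3] yaw 44.8 mean [ 611.5 -153.1] pca 86.2 d [0.07 1.  ] ext [-28.  28. -26.  26.] mid [ 611.6 -152.7]
top obwell rect [510.5 398.7] [31.4 33.7] yaw 138.5 mean [511.  398.7] pca 94.9 d [-0.09  1.  ] ext
[... 1635 characters left out ...]
well rect [509.  400.4] [36.5 30.8] yaw 83.3 mean [509.7 400.2] pca 60.7 d [0.49 0.87] ext [-17.  18. -17.  17.] mid [509.9 400.6]
scene eye rect [ 426. -254.] [91.6 49.8] yaw 11.7 mean [ 428.5 -253.8] pca 8.8 d [-0.99 -0.15] ext [-44.  48. -25.  25.] mid [ 426.2 -254.1]
scene obj rect [456.  115.2] [27.6 63.7] yaw 170.0 mean [457.1 115.3] pca 165.6 d [-0.97  0.25] ext [-31.  33. -14.  14.] mid [456.  115.6]
scene dishS rect [546.1   7.3] [60.3 68.4] yaw 153.2 mean [546.2   8. ] pca 170.9 d [-0.99  0.16] ext [-34.  35. -31.  30.] mid [545.7   8.1]
scene vial rect [424.8 269.5] [ 75.9 208.4] yaw 146.9 mean [416.1 281.1] pca 150.4 d [-0.87  0.49] ext [-118.   89.  -38.   39.] mid [428.8 273.9]
```

Request:
step_arm(deltas=[[1,0.76,-0.72,0,0,0,-2.9],[1,0.76,-0.72,0,0,0,-2.9],[1,0.76,-0.72,0,0,0,-2.9],[1,0.76,-0.72,0,0,0,-2.9],[1,0.76,-0.72,0,0,0,-2.9],[1,0.76,-0.72,0,0,0,-2.9],[1,0.76,-0.72,0,0,0,-2.9],[1,0.76,-0.72,0,0,0,-2.9],[1,0.76,-0.72,0,0,0,-2.9],[1,0.76,-0.72,0,0,0,-2.9],[1,0.76,-0.72,0,0,0,-2.9],[1,0.76,-0.72,0,0,0,-2.9]], grip_force=40)

```text
time: 1.3
eef_pos: [0.5497, 0.2503, 0.2312]
eef_rot: [-3.141, -0.0, 2.233]
wrist_force: [0.3, 0.3, 0.1]
finger_gap: 0.999
gripper_force: 0.0
```

Request:
step_arm(deltas=[[1,-0.24,-0.96,-0.15,0,0,-2.9],[1,-0.24,-0.96,-0.15,0,0,-2.9],[1,-0.24,-0.96,-0.15,0,0,-2.9],[1,-0.24,-0.96,-0.15,0,0,-2.9],[1,-0.24,-0.96,-0.15,0,0,-2.9],[1,-0.24,-0.96,-0.15,0,0,-2.9],[1,-0.24,-0.96,-0.15,0,0,-2.9],[1,-0.24,-0.96,-0.15,0,0,-2.9],[1,-0.24,-0.96,-0.15,0,0,-2.9],[1,-0.24,-0.96,-0.15,0,0,-2.9],[1,-0.24,-0.96,-0.15,0,0,-2.9],[1,-0.24,-0.96,-0.15,0,0,-2.9]])

```text
time: 2.5
eef_pos: [0.4329, -0.2105, 0.159]
eef_rot: [-3.141, -0.0, 1.626]
wrist_force: [0.2, 0.2, 1.3]
finger_gap: 0.996
gripper_force: 0.0
```

```bash
python3 - <<'E'
from h import *
c=r.calibration('wrist');im=r.get_image('wrist')[:,:,::-1];cv2.imwrite('pics/w1.png',im)
s=r.get_state();print(s['eef_pos'],s['eef_rot'],proj(c,(.423,-.255,.046)),np.round(c['camera_matrix'],1).tolist(),np.round(c['view'],3).tolist())
E
```

```text
[ 0.43058678 -0.21635425  0.15858368] [-3.14038994e+00  2.40578761e-03  1.61706214e+00] [303.88632029 247.20152935] [[321.0, 0.0, 317.2], [0.0, 321.0, 202.9], [0.0, 0.0, 1.0]] [[0.998, 0.056, -0.0, -0.42], [0.053, -0.951, 0.305, -0.24], [0.017, -0.305, -0.952, 0.241], [0.0, 0.0, 0.0, 1.0]]
```

View pics/w1.png

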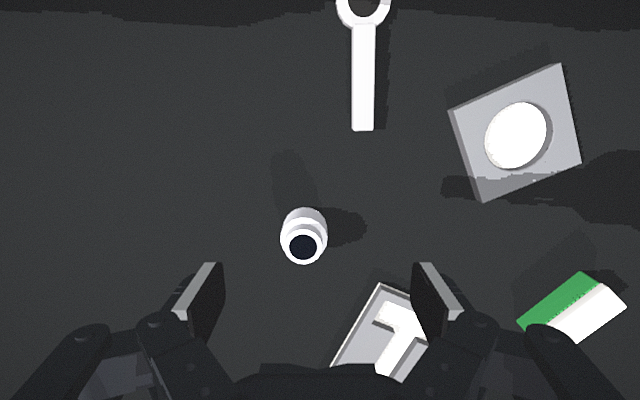

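Request:
step_arm(deltas=[[1,-0.05,-0.3,-0.3,0,0,0],[1,-0.1,-0.4,-0.4,0,0,0],[1,-0.1,-0.4,-0.4,0,0,0],[1,0,0,-0.4,0,0,0],[1,0,0,-0.2,0,0,0],[1,0,0,0,0,0,0],[1,0,0,0,0,0,0]])

```text
time: 3.25
eef_pos: [0.4238, -0.2529, 0.0916]
eef_rot: [3.142, -0.0, 1.629]
wrist_force: [0.9, 0.1, 0.1]
finger_gap: 1.003
gripper_force: 0.0
```

Request:
step_arm(deltas=[[1,-0.02,-0.05,-0.4,0,0,0],[1,0,0,-0.5,0,0,0],[1,0,0,-0.5,0,0,0],[1,0,0,-0.4,0,0,0],[1,0,0,-0.19,0,0,0],[0.8,0,0,0,0,0,0],[0,0,0,0,0,0,0],[0,0,0,0,0,0,0],[0,0,0,0,0,0,0],[0,0,0,0,0,0,0],[0,0,0,0,0,0,0],[0,0,0,0,0,0,0]])

```text
time: 4.45
eef_pos: [0.4233, -0.2553, 0.0128]
eef_rot: [3.14, 0.0, 1.628]
wrist_force: [-1.3, 2.0, 13.5]
finger_gap: 0.491
gripper_force: 38.8
```

```bash
python3 - <<'E'
from h import *
cv2.imwrite('pics/w2.png',r.get_image('wrist')[:,:,::-1])
E
```

```text
(no output)
```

View pics/w2.png

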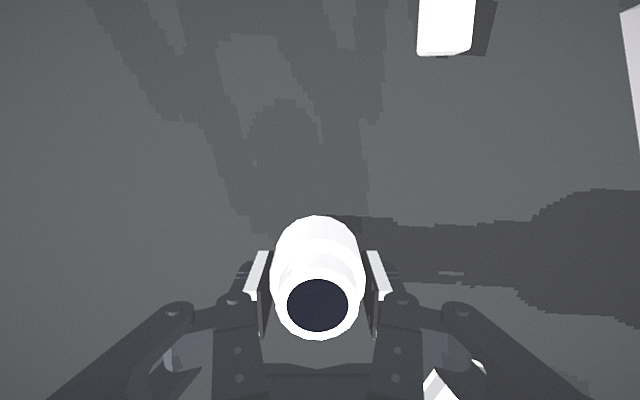

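Request:
step_arm(deltas=[[0,0,0,0.2,0,0,0],[0,0,0,0.4,0,0,0],[0,0,0,0.5,0,0,0],[0,0.2,0.1,0.4,0,0,0],[0,0.6,0.33,0,0,0,0],[0,0.8,0.44,0,0,0,0],[0,0.8,0.44,0,0,0,0],[0,0.8,0.44,0,0,0,0],[0,0.7,0.39,0,0,0,0],[0,0.5,0.27,0,0,0,0],[0,0.27,0.15,0,0,0,0],[0,0,0,0,0,0,0]])

```text
time: 5.7
eef_pos: [0.6104, -0.1518, 0.072]
eef_rot: [3.141, 0.0, 1.63]
wrist_force: [-1.1, 0.1, -1.7]
finger_gap: 0.495
gripper_force: 41.2
```

```bash
python3 - <<'E'
from h import *
s=r.get_state();c=r.calibration('wrist');im=r.get_image('wrist')[:,:,::-1];cv2.imwrite('pics/w3.png',im)
print(s['eef_pos'],s['eef_rot'],s['wrist_force'],s['finger_gap'],proj(c,(.610,-.153,.014)))
E
```

```text
[ 0.61039956 -0.1517665   0.07199368] [3.14107210e+00 1.95759266e-05 1.62966621e+00] [-1.12704423  0.11987093 -1.67146427] 0.4953217189118446 [317.47811622 225.15827681]
```

View pics/w3.png

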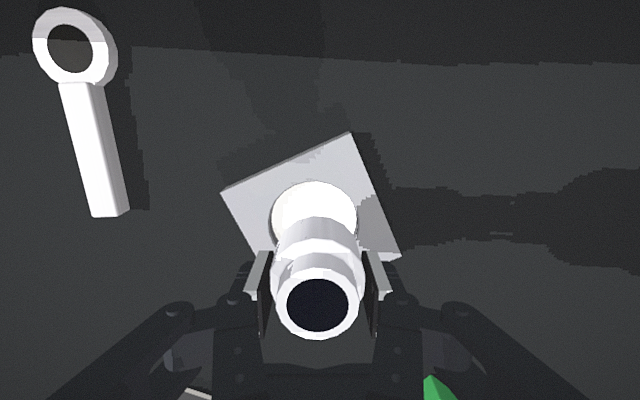

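```bash
python3 - <<'E'
from h import *
c=r.calibration('wrist');P=ray(c,[(221,191),(349,132),(401,254)],.014)*1000;print(P.round(1),(P[0]+P[2])/2, np.linalg.norm(P[0]-P[2]),np.linalg.norm(P[0]-P[1]))
print(ray(c,[(270,215),(357,215),(313,181)],.004)*1000, ray(c,[(317.5,305)],.046+.06)*1000)
E
```

```text
[[ 544.7 -133.9]
 [ 624.6  -91.6]
 [ 667.9 -172.2]] [ 606.29135734 -153.04218885] 128.98927375601474 90.37895388649343
[[ 575.40353531 -152.37189352]
 [ 636.17207532 -148.85764417]
 [ 604.12925032 -126.22270162]] [[ 608.59035588 -151.53268431]]
```

Request:
step_arm(deltas=[[0,-0.06,-0.035,0,0,0,0],[0,0,0,-0.2,0,0,0],[0,0,0,-0.3,0,0,0],[0,0,0,-0.3,0,0,0],[0,0,0,-0.25,0,0,0],[0,0,0,-0.15,0,0,0],[0,0,0,-0.05,0,0,0],[0,0,0,-0.05,0,0,0],[0,0,0,-0.03,0,0,0],[0,0,0,0,0,0,0]])

```text
time: 6.75
eef_pos: [0.6073, -0.1541, 0.0186]
eef_rot: [3.141, 0.0, 1.628]
wrist_force: [0.1, -0.2, -1.0]
finger_gap: 0.496
gripper_force: 41.2
```

Request:
step_arm(deltas=[[0,0,0,-0.025,0,0,0],[0,0,0,-0.025,0,0,0],[0,0,0,0,0,0,0]])

```text
time: 7.05
eef_pos: [0.6074, -0.1541, 0.0169]
eef_rot: [3.141, -0.0, 1.628]
wrist_force: [-1.5, 1.6, 5.6]
finger_gap: 0.494
gripper_force: 41.8
```

Request:
step_arm(deltas=[[0.55,0,0,0,0,0,0],[0.65,0,0,0,0,0,0],[0.8,0,0,0,0,0,0],[1,0,0,0,0,0,0],[1,0,0,0,0,0,0],[1,0,0,0.3,0,0,0],[1,0,0,0.6,0,0,0],[1,0,0,0.8,0,0,0],[1,0,0,0.8,0,0,0],[1,0,0,0.3,0,0,0]])

```text
time: 8.05
eef_pos: [0.6083, -0.1546, 0.1324]
eef_rot: [3.138, 0.001, 1.628]
wrist_force: [0.1, -0.4, -0.2]
finger_gap: 1.0
gripper_force: 0.0
```

```bash
python3 - <<'E'
from h import *
s=r.get_state();c=r.calibration('wrist');im=r.get_image('wrist')[:,:,::-1];cv2.imwrite('pics/w4.png',im)
print(s['eef_pos'],s['eef_rot'],s['wrist_force'],s['finger_gap'],s['joint_positions'])
E
```

```text
[ 0.60833255 -0.15457073  0.13235665] [3.13767431e+00 8.48671124e-04 1.62772266e+00] [ 0.13668782 -0.3806589  -0.17163599] 0.9995351048407178 [-0.10342293  0.67600471  0.39332857  1.69628994 -0.33083239  0.8313899
  0.49299931]
```

View pics/w4.png

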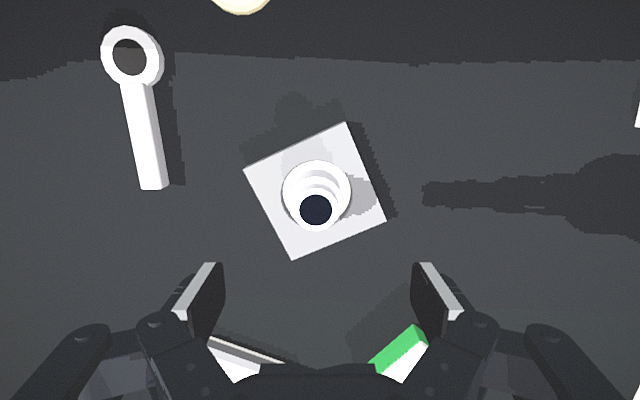

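Request:
step_arm(deltas=[[1,-0.2,0.3,0,0,0,0],[1,-0.45,0.75,0,0,0,0],[1,-0.55,0.95,0,0,0,0],[1,-0.55,0.95,-0.1,0,0,0],[1,-0.55,0.95,-0.2,0,0,0],[1,-0.55,0.95,-0.2,0,0,0],[1,-0.45,0.8,-0.2,0,0,0],[1,-0.35,0.6,-0.1,0,0,0],[1,-0.2,0.35,0,0,0,0],[1,-0.05,0.14,0,0,0,0],[1,0,0,0,0,0,0],[1,0,0,0,0,0,0]])

```text
time: 9.3
eef_pos: [0.4515, 0.1147, 0.0965]
eef_rot: [3.141, 0.0, 1.627]
wrist_force: [-0.7, -0.5, 0.5]
finger_gap: 0.995
gripper_force: 0.0
```

```bash
python3 - <<'E'
from h import *
s=r.get_state();c=r.calibration('wrist');im=r.get_image('wrist')[:,:,::-1];cv2.imwrite('pics/w5.png',im)
print(s['eef_pos'],s['eef_rot'],proj(c,(.452,.115,.044)))
E
```

```text
[0.45146209 0.11474514 0.09647388] [3.14145835e+00 3.72814294e-04 1.62730033e+00] [319.09920339 226.26858649]
```

View pics/w5.png

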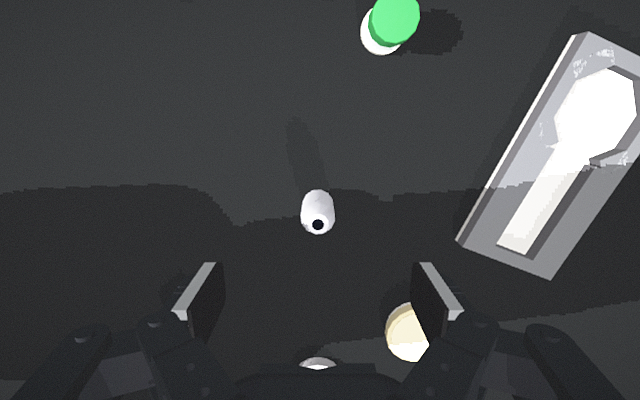

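Request:
step_arm(deltas=[[1,0,0.02,-0.3,0,0,0],[1,0,0,-0.5,0,0,0],[1,0,0,-0.5,0,0,0],[1,0,0,-0.45,0,0,0],[0.8,0,0,-0.25,0,0,0],[0.6,0,0,-0.04,0,0,0],[0,0,0,0,0,0,0],[0,0,0,0,0,0,0],[0,0,0,0,0,0,0],[0,0,0,0,0,0,0],[0,0,0,0,0,0,0],[0,0,0,0,0,0,0]])

```text
time: 10.55
eef_pos: [0.4516, 0.1164, 0.0156]
eef_rot: [3.14, -0.0, 1.628]
wrist_force: [0.1, -1.1, 7.7]
finger_gap: 0.262
gripper_force: 39.3
```

Request:
step_arm(deltas=[[0,0,0,0.3,0,0,0],[0,0,0,0.6,0,0,0],[0,0,0,0.8,0,0,0],[0,0,0.2,0.8,0,0,0],[0,0.1,0.5,0.3,0,0,0],[0,0.2,0.9,0,0,0,0],[0,0.2,0.9,0,0,0,0],[0,0.2,0.9,0,0,0,0],[0,0.2,0.9,0,0,0,0],[0,0.2,0.9,0,0,0,0],[0,0.2,0.8,0,0,0,0],[0,0.1,0.55,-0.3,0,0,0]])

```text
time: 11.75
eef_pos: [0.5077, 0.3813, 0.117]
eef_rot: [3.139, -0.002, 1.63]
wrist_force: [-0.3, -1.3, -0.6]
finger_gap: 0.257
gripper_force: 39.5
```

Request:
step_arm(deltas=[[0,0.04,0.35,-0.4,0,0,0],[0,0,0.15,-0.4,0,0,0],[0,0,0,-0.3,0,0,0],[0,0,0,0,0,0,0],[0,0,0,0,0,0,0]])

```text
time: 12.25
eef_pos: [0.5091, 0.3973, 0.0714]
eef_rot: [3.142, 0.0, 1.627]
wrist_force: [0.7, -0.9, -0.8]
finger_gap: 0.261
gripper_force: 39.5
```

```bash
python3 - <<'E'
from h import *
s=r.get_state();c=r.calibration('wrist');im=r.get_image('wrist')[:,:,::-1];cv2.imwrite('pics/w6.png',im)
print(s['eef_pos'],s['eef_rot'],s['finger_gap'],s['wrist_force'],proj(c,(.509,.3985,.014)),proj(c,np.array(s['eef_pos'])+[0,0,.029]))
E
```

```text
[0.5091267  0.39725525 0.07135093] [3.14152851e+00 4.58188384e-04 1.62684965e+00] 0.26106517721254313 [ 0.74278921 -0.94503214 -0.84827361] [318.14714937 222.06492259] [318.86513019 300.38099785]
```

View pics/w6.png

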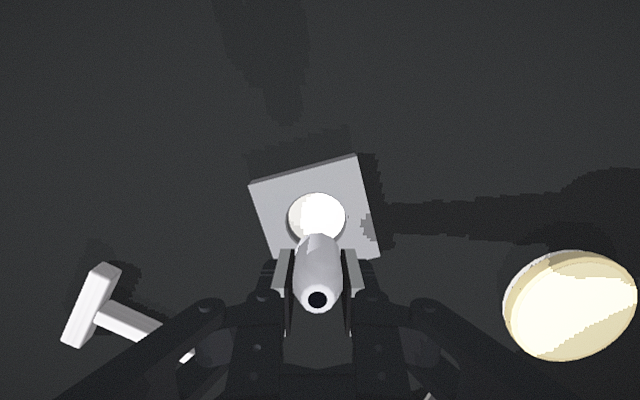

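Request:
step_arm(deltas=[[0,-0.02,0.02,-0.1,0,0,0],[0,0,0,-0.3,0,0,0],[0,0,0,-0.35,0,0,0],[0,0,0,-0.25,0,0,0],[0,0,0,-0.15,0,0,0],[0,0,0,-0.05,0,0,0],[0,0,0,-0.05,0,0,0],[0,0,0,-0.03,0,0,0],[0,0,0,0,0,0,0],[0,0,0,0,0,0,0]])

```text
time: 13.3
eef_pos: [0.5081, 0.3992, 0.02]
eef_rot: [3.141, -0.0, 1.628]
wrist_force: [-0.5, 0.4, -1.1]
finger_gap: 0.263
gripper_force: 39.6
```

Request:
step_arm(deltas=[[0,0,0,-0.02,0,0,0],[0,0,0,-0.015,0,0,0],[0,0,0,0,0,0,0]])

```text
time: 13.6
eef_pos: [0.5082, 0.3993, 0.0196]
eef_rot: [3.141, -0.001, 1.628]
wrist_force: [-6.0, -3.7, 19.8]
finger_gap: 0.262
gripper_force: 41.5
```

Request:
step_arm(deltas=[[0,0,0,0.015,0,0,0],[0.3,0,0,0,0,0,0],[0.4,0,0,0,0,0,0],[0.5,0,0,0,0,0,0],[0.7,0,0,0,0,0,0],[0.9,0,0,0,0,0,0],[1,0,0,0.2,0,0,0],[1,0,0,0.6,0,0,0],[1,0,0,0.8,0,0,0],[1,0,0,0.8,0,0,0],[1,0,0,0.4,0,0,0],[1,0,0,0,0,0,0]])

```text
time: 14.8
eef_pos: [0.5089, 0.3998, 0.1334]
eef_rot: [3.139, -0.002, 1.628]
wrist_force: [-0.0, 0.2, -0.0]
finger_gap: 1.0
gripper_force: 0.0
```

```bash
python3 - <<'E'
from h import *
s=r.get_state();c=r.calibration('wrist');im=r.get_image('wrist')[:,:,::-1];cv2.imwrite('pics/w7.png',im)
print(s['eef_pos'],s['eef_rot'])
E
```

```text
[0.50885928 0.39975328 0.13340301] [ 3.13894462e+00 -2.37679238e-03  1.62806911e+00]
```

View pics/w7.png

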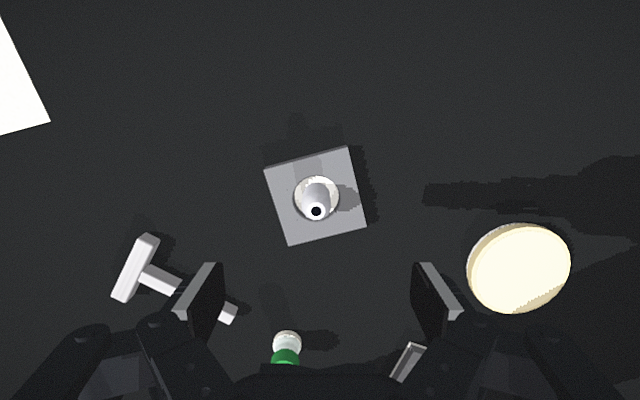

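Request:
step_arm(deltas=[[1,0,-0.4,0.3,0,0,0],[1,-0.1,-0.8,0.3,0,0,0],[1,-0.1,-1,0.3,0,0,0],[1,-0.1,-1,0.3,0,0,0],[1,-0.1,-1,0.3,0,0,0],[1,-0.1,-1,0.2,0,0,0],[1,-0.1,-1,0,0,0,0],[1,-0.1,-1,0,0,0,0],[1,-0.1,-1,0,0,0,0],[1,-0.1,-1,0,0,0,0],[1,-0.1,-1,0,0,0,0],[1,-0.1,-0.9,0,0,0,0]])

```text
time: 16.05
eef_pos: [0.4627, -0.0473, 0.1985]
eef_rot: [-3.14, 0.0, 1.627]
wrist_force: [0.7, -0.6, 0.6]
finger_gap: 0.997
gripper_force: 0.0
```

Request:
step_arm(deltas=[[1,0,-0.7,0,0,0,0],[1,0,-0.5,0,0,0,0],[1,0,-0.1,0,0,0,0],[1,0,0,0,0,0,0],[1,0,0,0,0,0,0]])

```text
time: 16.55
eef_pos: [0.4637, -0.0962, 0.1986]
eef_rot: [-3.141, -0.0, 1.629]
wrist_force: [0.4, -0.4, -0.5]
finger_gap: 1.001
gripper_force: 0.0
```

```bash
cat > part.py <<'E'
from h import *
def part(p,z,th,fn):
    s=r.get_state();c=r.calibration('wrist');im=r.get_image('wrist')[:,:,::-1];cv2.imwrite(fn,im);print(s['eef_pos'].round(4),s['eef_rot'].round(4))
    g=cv2.cvtColor(im,cv2.COLOR_BGR2GRAY);m=(g>th).astype(np.uint8);n,l,_,_=cv2.connectedComponentsWithStats(m)
    u=proj(c,p);ys,xs=np.nonzero(m);i=np.argmin((xs-u[0])**2+(ys-u[1])**2);ys,xs=np.nonzero(l==l[ys[i],xs[i]])
    w=ray(c,np.c_[xs,ys],z)*1000;mu=w.mean(0);E=np.linalg.eigh(np.cov(w.T))[1];d=E[:,1];t=(w-mu)@d;q=(w-mu)@E[:,0]
    print('mean',mu.round(1),'mid',(mu+(t.min()+t.max())/2*d).round(1),'d',d.round(3),'yaw',round(np.degrees(np.arctan2(d[1],d[0]))%180,2),'ext',np.round([t.min(),t.max(),q.min(),q.max()],1),'px',xs.min(),xs.max(),ys.min(),ys.max())
    for a in np.arange(t.min(),t.max(),15):
        k=(t>=a)&(t<a+4);print(round(a),(mu+(a+2)*d+E[:,0]*(q[k].min()+q[k].max())/2).round(1),round(np.ptp(q[k]),1))
E
python3 -c "
from part import *
part((.464,-.095,.016),.014,150,'pics/w8.png')"
```

```text
[ 0.4637 -0.0962  0.1986] [-3.1408e+00 -3.0000e-04  1.6286e+00]
mean [463.  -86.2] mid [463.6 -93.4] d [-0.086  0.996] yaw 94.96 ext [-69.7  55.2 -21.2  21.3] px 296 338 115 232
-70 [ 469.3 -153.6] 17.7
-55 [ 467.3 -138.7] 17.5
-40 [ 466.4 -123.7] 17.3
-25 [ 465.  -108.8] 18.1
-10 [464.1 -93.8] 17.9
5 [462.1 -78.9] 17.6
20 [460.8 -64. ] 38.6
35 [459.9 -49. ] 42.2
50 [458.5 -34.1] 24.8
```

View pics/w8.png

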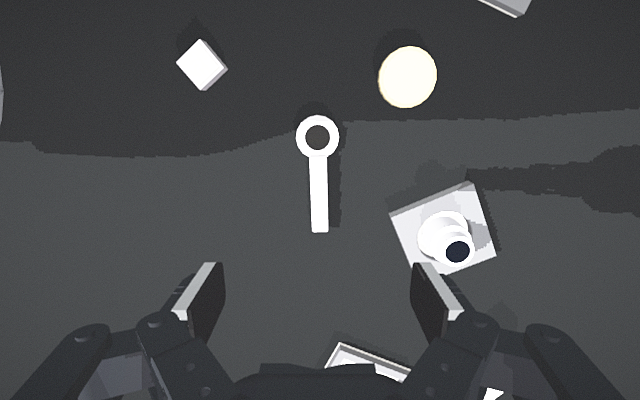

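Request:
step_arm(deltas=[[1,0,0.04,-0.4,0,0,1.7],[1,0,0,-0.7,0,0,0],[1,0,0,-0.8,0,0,0],[1,0,0,-0.8,0,0,0],[0.8,0,0,-0.8,0,0,0],[0.7,0,0,-0.6,0,0,0],[0.6,0,0,-0.4,0,0,0],[0.6,0,0,-0.2,0,0,0],[0.5,0,0,-0.06,0,0,0],[0.5,0,0,0,0,0,0]])

```text
time: 17.6
eef_pos: [0.4642, -0.0951, 0.0088]
eef_rot: [3.141, 0.0, 1.658]
wrist_force: [-0.2, -0.4, -0.4]
finger_gap: 0.499
gripper_force: 0.0
```

Request:
step_arm(deltas=[[0,0,0,0,0,0,0],[0,0,0,0,0,0,0],[0,0,0,0,0,0,0],[0,0,0,0,0,0,0],[0,0,0,0,0,0,0],[0,0,0,0,0,0,0]], grip_force=50)

```text
time: 18.2
eef_pos: [0.4645, -0.0952, 0.0094]
eef_rot: [3.14, -0.0, 1.658]
wrist_force: [-1.2, 0.6, 11.8]
finger_gap: 0.191
gripper_force: 48.7
```

Request:
step_arm(deltas=[[0,0,0,0.2,0,0,0],[0,0,0,0.4,0,0,0],[0,0,0,0.6,0,0,0],[0,0.1,0.2,0.6,0,0,0],[0,0.3,0.5,0.4,0,0,-2.8],[0,0.5,0.75,0.2,0,0,-2.8],[0,0.6,0.9,0,0,0,-2.8],[0,0.6,0.9,0,0,0,-2.8],[0,0.6,0.9,0,0,0,-2.8],[0,0.6,0.9,0,0,0,-2.8],[0,0.5,0.7,0,0,0,-2.8],[0,0.25,0.4,0,0,0,-2.8]])

```text
time: 19.4
eef_pos: [0.6269, 0.154, 0.1051]
eef_rot: [3.141, -0.001, 1.268]
wrist_force: [0.1, 0.5, -1.7]
finger_gap: 0.19
gripper_force: 49.5
```

Request:
step_arm(deltas=[[0,0.04,0.1,0,0,0,0],[0,0,0,0,0,0,0],[0,0,0,0,0,0,0]])

```text
time: 19.7
eef_pos: [0.6271, 0.1536, 0.1049]
eef_rot: [-3.142, 0.0, 1.267]
wrist_force: [-0.5, -0.4, -1.0]
finger_gap: 0.187
gripper_force: 49.5
```

```bash
python3 - <<'E'
from h import *
s=r.get_state();c=r.calibration('wrist');im=r.get_image('wrist')[:,:,::-1].copy();
print(s['eef_pos'],s['eef_rot'],s['finger_gap'],s['wrist_force'])
def box(o,yaw,x0,x1,h,z):
    a=np.radians(yaw);R=np.array([[np.cos(a),-np.sin(a)],[np.sin(a),np.cos(a)]])
    return [proj(c,list(np.array(o)+R@np.array(q))+[z]) for q in((x0,-h),(x1,-h),(x1,h),(x0,h))]
cv2.polylines(im,[np.int32(box((.6275,.1545),72.6,-.08,.08,.04,.014))],True,(0,0,255),1)
cv2.imwrite('pics/w9.png',im)
E
```

```text
[0.62713105 0.15357171 0.10490792] [-3.14150260e+00  3.47997830e-04  1.26651199e+00] 0.18713823857786518 [-0.50792549 -0.42417984 -1.04292161]
```

View pics/w9.png

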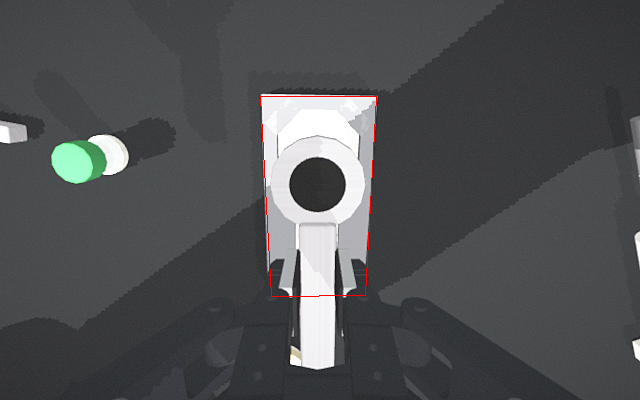

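Request:
step_arm(deltas=[[0,0.01,0.02,-0.2,0,0,0],[0,0,0,-0.4,0,0,0],[0,0,0,-0.5,0,0,0],[0,0,0,-0.5,0,0,0],[0,0,0,-0.3,0,0,0],[0,0,0,-0.2,0,0,0],[0,0,0,-0.08,0,0,0],[0,0,0,-0.04,0,0,0],[0,0,0,0,0,0,0]])

```text
time: 20.65
eef_pos: [0.6283, 0.1555, 0.0161]
eef_rot: [3.141, -0.0, 1.267]
wrist_force: [0.5, -0.5, -1.1]
finger_gap: 0.185
gripper_force: 49.5
```

No contact yet; creep down 2 mm and release.

Request:
step_arm(deltas=[[0,0,0,-0.025,0,0,0],[0,0,0,-0.025,0,0,0],[0,0,0,0,0,0,0]])

```text
time: 20.95
eef_pos: [0.628, 0.1556, 0.0138]
eef_rot: [3.142, -0.0, 1.267]
wrist_force: [-0.8, 0.9, -1.2]
finger_gap: 0.188
gripper_force: 49.5
```

Request:
step_arm(deltas=[[0.25,0,0,0,0,0,0],[0.35,0,0,0,0,0,0],[0.5,0,0,0.02,0,0,0],[0.7,0,0,0.05,0,0,0],[0.8,0,0,0.3,0,0,0],[1,0,0,0.6,0,0,0],[1,0,0,0.9,0,0,0],[1,0,0,0.9,0,0,0],[1,0,0,0.9,0,0,0],[1,0,0,0.4,0,0,0],[1,0,0,0,0,0,0],[1,0,0,0,0,0,0]])

```text
time: 22.15
eef_pos: [0.6277, 0.1557, 0.1763]
eef_rot: [-3.141, -0.0, 1.267]
wrist_force: [-0.1, -0.2, -1.0]
finger_gap: 1.002
gripper_force: 0.0
```

```bash
python3 -c "
from part import *
part((.6275,.1545,.02),.018,200,'pics/w10.png')"
```

```text
[0.6277 0.1557 0.1763] [-3.1413e+00 -2.0000e-04  1.2669e+00]
mean [631.6 181.1] mid [627.  165.1] d [0.274 0.962] yaw 74.1 ext [-89.3  56.  -44.5  36.1] px 275 362 98 245
-89 [607.5  97.2] 32.0
-74 [611.5 111.6] 32.6
-59 [617.  125.7] 32.1
-44 [621.5 140. ] 31.7
-29 [626.5 154.2] 32.2
-14 [620.8 171.4] 56.7
1 [630.8 184.1] 67.1
16 [635.4 198.4] 67.9
31 [638.2 213.2] 63.2
46 [649.7 225.5] 78.5
```

View pics/w10.png

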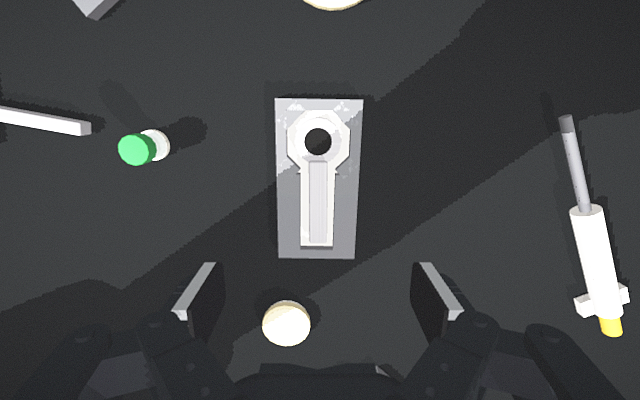

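Request:
step_arm(deltas=[[1,-0.2,0.12,0.2,0,0,6.66],[1,-0.6,0.34,0.2,0,0,6.66],[1,-0.7,0.4,0.2,0,0,6.66],[1,-0.7,0.4,0,0,0,6.66],[1,-0.7,0.4,0,0,0,6.66],[1,-0.7,0.4,0,0,0,6.66],[1,-0.7,0.4,0,0,0,6.66],[1,-0.7,0.4,0,0,0,6.66],[1,-0.6,0.36,0,0,0,6.66],[1,-0.5,0.3,0,0,0,6.66],[1,-0.25,0.15,0,0,0,6.66],[1,-0.1,0.05,0,0,0,6.66]])

```text
time: 23.4
eef_pos: [0.3684, 0.3048, 0.1996]
eef_rot: [-3.14, -0.001, 2.668]
wrist_force: [0.2, -0.2, -0.3]
finger_gap: 0.998
gripper_force: 0.0
```

Request:
step_arm(deltas=[[1,0,0,0,0,0,0],[1,0,0,0,0,0,0],[1,0,0,0,0,0,0]])

```text
time: 23.7
eef_pos: [0.3703, 0.3039, 0.2002]
eef_rot: [-3.141, 0.0, 2.658]
wrist_force: [-0.6, -0.1, -0.0]
finger_gap: 1.003
gripper_force: 0.0
```

```bash
python3 -c "
from part import *
part((.385,.296,.016),.015,150,'pics/w11.png')"
```

```text
[0.3703 0.3039 0.2002] [-3.1409  0.      2.658 ]
mean [363.  309.2] mid [383.7 298.3] d [-0.885  0.465] yaw 152.28 ext [-79.7  32.8 -35.3  35.2] px 284 353 139 241
-80 [431.6 272.9] 11.2
-65 [418.4 279.9] 11.0
-50 [405.1 286.9] 10.9
-35 [392.  294.3] 11.8
-20 [378.7 301.2] 11.7
-5 [365.4 308.2] 11.5
10 [352.2 315.2] 11.3
25 [338.9 322.1] 70.2
```

Request:
step_arm(deltas=[[1,-0.05,0.06,-0.4,0,0,0],[1,0,0,-0.7,0,0,0],[1,0,0,-0.8,0,0,0],[1,0,0,-0.8,0,0,0],[0.8,0,0,-0.8,0,0,0],[0.7,0,0,-0.6,0,0,0],[0.6,0,0,-0.4,0,0,0],[0.6,0,0,-0.2,0,0,0],[0.5,0,0,-0.07,0,0,0],[0.5,0,0,0,0,0,0]])

```text
time: 24.75
eef_pos: [0.3682, 0.3067, 0.0099]
eef_rot: [3.142, 0.0, 2.661]
wrist_force: [-0.2, 0.5, -0.1]
finger_gap: 0.499
gripper_force: 0.0
```

Request:
step_arm(deltas=[[0,0,0,0,0,0,0],[0,0,0,0,0,0,0],[0,0,0,0,0,0,0],[0,0,0,0,0,0,0],[0,0,0,0,0,0,0],[0,0,0,0,0,0,0],[0,0,0,0,0,0,0]])

```text
time: 25.45
eef_pos: [0.3683, 0.3071, 0.0105]
eef_rot: [3.14, 0.0, 2.662]
wrist_force: [-0.9, -0.1, 9.9]
finger_gap: 0.12
gripper_force: 48.9
```

Request:
step_arm(deltas=[[0,0,0,0.2,0,0,0],[0,0,0,0.5,0,0,0],[0,0,0,0.7,0,0,0],[0,0.1,-0.2,0.7,0,0,-2],[0,0.3,-0.5,0.5,0,0,-4],[0,0.45,-0.8,0.2,0,0,-4],[0,0.5,-0.9,0,0,0,-4],[0,0.5,-0.9,0,0,0,-4],[0,0.5,-0.9,0,0,0,-4],[0,0.5,-0.9,0,0,0,-4],[0,0.5,-0.9,0,0,0,-4],[0,0.4,-0.9,0,0,0,-4]])

```text
time: 26.65
eef_pos: [0.5188, 0.0292, 0.1224]
eef_rot: [3.141, -0.0, 2.065]
wrist_force: [0.5, 0.5, -1.5]
finger_gap: 0.116
gripper_force: 49.3
```

Request:
step_arm(deltas=[[0,0.2,-0.9,0,0,0,-4],[0,0,-0.9,0,0,0,-4],[0,0,-0.9,0,0,0,-4],[0,0,-0.9,0,0,0,-4],[0,0,-0.9,0,0,0,-4],[0,0,-0.9,0,0,0,-4],[0,0,-0.9,0,0,0,-4],[0,0,-0.9,0,0,0,-4],[0,0,-0.9,0,0,0,-4],[0,0,-0.8,0,0,0,-4],[0,0,-0.6,0,0,0,-4],[0,0,-0.4,0,0,0,-4]])

```text
time: 27.85
eef_pos: [0.5254, -0.3672, 0.1225]
eef_rot: [3.141, 0.0, 1.226]
wrist_force: [0.4, 0.9, -0.8]
finger_gap: 0.117
gripper_force: 49.3
```

Request:
step_arm(deltas=[[0,0.02,-0.3,0,0,0,-1.5],[0,0,-0.1,0,0,0,0],[0,0,0,0,0,0,0],[0,0,0,0,0,0,0]])

```text
time: 28.25
eef_pos: [0.5271, -0.3803, 0.1217]
eef_rot: [-3.141, -0.001, 1.206]
wrist_force: [0.4, 0.2, -1.8]
finger_gap: 0.114
gripper_force: 49.3
```

```bash
python3 - <<'E'
from h import *
c=r.calibration('wrist');im=r.get_image('wrist')[:,:,::-1];cv2.imwrite('pics/w12.png',im);g=cv2.cvtColor(im,cv2.COLOR_BGR2GRAY)
u,v=np.meshgrid(np.arange(640),np.arange(400));w=ray(c,np.c_[u.ravel(),v.ravel()],.014)*1000-[533.5,-385.3]
a=np.radians(68.7);t=w@[np.cos(a),np.sin(a)];q=w@[-np.sin(a),np.cos(a)];m=(g>95).ravel()
for x in(20,30,40,50):
    k=m&(abs(t-x)<2)&(abs(q)<70);print('x',x,'y range',np.percentile(q[k],[1,99]).round(1))
for y in(-45,-20,20,45):
    k=m&(abs(q-y)<2)&(t>0)&(t<75);print('y',y,'xmax',np.percentile(t[k],99).round(1))
E
```

```text
x 20 y range [-51.2  52.9]
x 30 y range [-51.2  52.8]
x 40 y range [-51.2  53.2]
x 50 y range [-51.2  52.7]
y -45 xmax 55.8
y -20 xmax 56.4
y 20 xmax 56.1
y 45 xmax 55.9
```

Request:
step_arm(deltas=[[0,0.15,-0.12,-0.2,0,0,-0.4],[0,0,0,-0.5,0,0,0],[0,0,0,-0.6,0,0,0],[0,0,0,-0.5,0,0,0],[0,0,0,-0.4,0,0,0],[0,0,0,-0.25,0,0,0],[0,0,0,-0.12,0,0,0],[0,0,0,-0.06,0,0,0],[0,0,0,0,0,0,0],[0,0,0,0,0,0,0]])

```text
time: 29.3
eef_pos: [0.5331, -0.3863, 0.0172]
eef_rot: [3.141, 0.0, 1.197]
wrist_force: [0.4, -0.8, -1.0]
finger_gap: 0.115
gripper_force: 49.3
```

Request:
step_arm(deltas=[[0,0,0,-0.03,0,0,0],[0,0,0,-0.03,0,0,0],[0,0,0,0,0,0,0],[0.18,0,0,0,0,0,0],[0.28,0,0,0,0,0,0],[0.45,0,0,0.02,0,0,0],[0.7,0,0,0.05,0,0,0],[0.8,0,0,0.3,0,0,0],[1,0,0,0.6,0,0,0],[1,0,0,0.9,0,0,0],[1,0,0,0.9,0,0,0],[1,0,0,0.9,0,0,0]])

```text
time: 30.5
eef_pos: [0.5326, -0.3862, 0.1633]
eef_rot: [3.141, 0.0, 1.197]
wrist_force: [1.1, 0.9, 0.3]
finger_gap: 1.002
gripper_force: 0.0
```

Request:
step_arm(deltas=[[1,0,0,0.5,0,0,0],[1,0,0,0,0,0,0],[1,0,0,0,0,0,0],[1,0,0,0,0,0,0]])

```text
time: 30.9
eef_pos: [0.5325, -0.3857, 0.1803]
eef_rot: [-3.141, -0.0, 1.197]
wrist_force: [-0.1, -0.2, 0.2]
finger_gap: 0.999
gripper_force: 0.0
```

```bash
python3 - <<'E'
from h import *
w=r.get_image('wrist')[:,:,::-1];t=r.get_image('top')[:,:,::-1]
t=cv2.resize(t[110:270,150:490],(640,301),interpolation=cv2.INTER_CUBIC);w=w[80:370,:]
cv2.imwrite('pics/fin.png',np.vstack([w,t]));print(w.shape,r.get_state()['time'])
E
```

```text
(290, 640, 3) 31.0
```

View pics/fin.png

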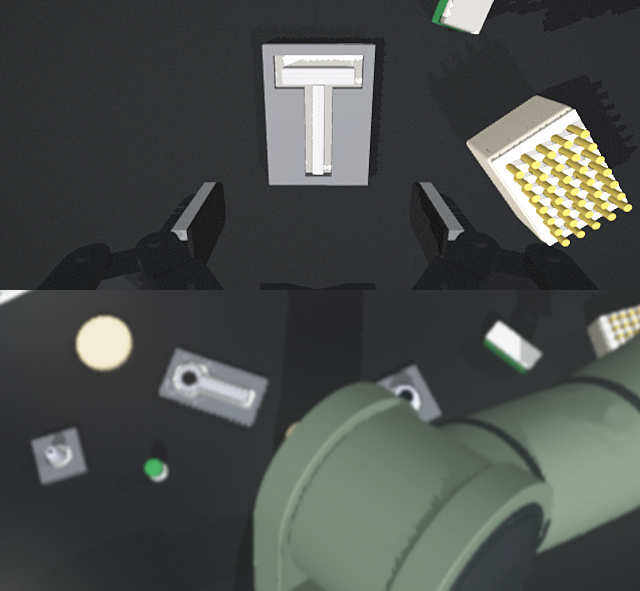

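The T-key lies in its pocket (wrist view, centre about (318,115)), clear of the walls. In the top view the spanner and objective are seated at about (215,385) and (58,455), and the eyepiece at about (407,395).

```bash
python3 -c "
from plant import r
print(r.close_job())"
```

```text
the job is handed in; nothing more can be done
None
```

I put the eyepiece, objective, ring spanner and T-key each in its own holder, in that order; the camera views show all four seated and both barrels upright. I never moved the dishes, and the job was handed in at about 31 s; no verdict came back.

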